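Centre the pepper shaker on its stand

ROBOT

A 7-joint arm with a two-finger parallel gripper is mounted at the origin on the work surface. World frame = base frame: x ahead of the robot, y to its left, z up, the work surface at z = 0. Lengths are in m, angles in rad, forces in N, time in s.
With the tool pointing down it reaches from about 0.425 to 0.8 m from the base axis. Payload 8.3 kg.
Tool frame: the origin (TCP) lies midway between the tips of the shut fingers; the grasp point (between the pads) lies 19 mm behind it; z points along the fingers, y is the line along which they close (so a half turn about z gives the same grasp; the last joint's range is limited). The gripper opens to 85 mm and grips with 20 to 120 N. Pads are 22 mm wide; open, the fingers measure 114 mm over their backs; the gripper's body (76 mm by 85 mm) begins 54 mm behind the grasp point. The pads swing forward as they close: fully open they stand 13 mm farther back than shut.
Start: joints at [-1.301, 0.383, 0.016, 1.37, -0.006, 1.388, -0.046], TCP at [0.204, 0.591, 0.231] pointing down, gripper open.
Joint ranges: [-2.95, 2.95], [-0.25, 2.06], [-1.52, 1.56], [0.18, 2.33], [-1.44, 4.58], [0.02, 2.06], [-3.01, 3.01]. Speed limits (rad/s): [2.39, 2.39, 3.01, 3.01, 3.14, 3.14, 3.14].

INTERFACE

Orientations are given as a unit quaternion [x, y, z, w].
In Python, from workcell import arm gives the robot as it stands.
- The arm moves only by the tool send_rows, never from a script. Its argument "moves" is a list of rows, each a list of 7 numbers: the shift along the world's x, y, z in mm, then the turn, a rotation vector about the world's x, y, z in degrees, then the opening in per cent of the stroke, from 0 (shut) to 100 (fully open). In form: [[dx, dy, dz, ax, ay, az, jaw], ...]. A call has exactly 5 rows; each row shifts and turns the commanded pose from where the row before left it; what a row does not reach is not made up. A row lasts 1/10 s, in which the tool goes at most 50 mm and 8.59 degrees, less where a joint would pass 70% of its speed; a pose out of reach is approached as far as the arm can. A call with a gripper value outside its range is refused whole. The fingers move at their own pace and stop on an object; "newtons" is the grip in N (left out, the last holds). Time passes only in rows, so rows that do not move let the fingers close, or fill a call up. It gives the time, the measured TCP pose, the force, the opening and the grip force at its end, in the units of the state.
- arm.state(): the state, without advancing time (a new reading comes with each control period).
- arm.grab_frame(name): name is "scene" or "top" or "wrist"; returns (picture, depth): 420x560x3 uint8, red, green, blue; 420x560 float32, m along the optical axis (not along the pixel's ray), 0 where there is no reading.
- arm.get_calibration(name): a dict with "fx", "fy", "cx", "cy" (pixels), "cam_to_world" (4x4, takes a point from camera to world coordinates). Camera axes: x right, y up, looking along -z (the intrinsics and any distortion apply to the point x, -y, -z); pixel columns grow to the right and rows downward; lengths in m; the calibration is good to about 2 mm. A picture is of the moment at which its call begins: read the wrist's pose just before it. get_calibration takes no time and is no camera call; for the wrist camera it gives the pose at the moment of the call.
- arm.sign_off(): hands the job in; it is judged then, once.
The state is a dict: "time_s": time; "joint_pos": joint angles; "dq": joint speeds; "joint_efforts": joint torques, N m; "ee_pos": TCP position; "orientation": TCP orientation; "contact_force": force on the tool from outside, world axes, zero at the start; "moment": the same for the moment, N m; "width": finger opening in m; "finger_force": force on a finger pad.
Only numpy, scipy, OpenCV 4.12 (cv2) and the standard library are available. Lean on these libraries where they do the work, as an engineer would, in place of code of your own. Each camera call takes 0.05 s, during which the arm holds its last target. There are 200 camera calls.

TASK

The dark wooden pepper shaker has been left near the edge of its little round stand. Without gripping or lifting it, nudge it with the fingertips in gentle pushes until it stands upright in the middle of the stand, as the white salt shaker does on the other one, then take the hand away. It is wobbly, so do not tip it or push it hard, and leave the stands, the salt, the tubs, the jar and the cup where they are.

Things in the scene. Friction and masses are not known exactly. Their poses are not given: they have to be found in the camera images.
- pepper: Dark-wood pepper shaker on a stand, off its centre by about 17 to 27 mm in any direction; pawn-shaped shaker 62 mm tall: round foot 32 mm across and 11 mm high with upright sides, thin waist 18 mm across from 15 to 38 mm up, steel head 25 mm across at 43 to 55 mm up. About 90 g and top-heavy, loose. A light push of under 1 N on the foot slides it; a push higher up tips it. Origin: centre of its underside; z up along it
- pepper_stand_top (a point): Stand under the pepper shaker: round light-wood pedestal stand, 45 mm high, flat top disc 100 mm across and 11 mm thick (base 84 mm across). Loose, about 0.7 kg. This point: centre of the top face
- salt: White ceramic salt shaker, same shape as the pepper shaker, already centred on its own stand. Origin: centre of its underside
- salt_stand_top (a point): Stand under the salt shaker, the twin of the other one: round light-wood pedestal stand, 45 mm high, flat top disc 100 mm across and 11 mm thick (base 84 mm across). Loose, about 0.7 kg. This point: centre of the top face
- tub_cheese: Lidded food tub with yellow contents, 115 x 85 x 43 mm, loose. Origin: centre of its underside
- tub_pesto: Lidded food tub with green contents, 115 x 85 x 43 mm, loose. Origin: centre of its underside
- chilli_jar: Dark red jar with red cap, 48 mm across, 75 mm tall, loose. Origin: centre of its underside
- spare_cup: Red plastic cup standing upright, 68 mm across, 80 mm tall, loose. Origin: centre of its underside

How it is judged:
By the outcome, as a careful person would: the job done as asked, in the order asked, and still so for the second after the job is handed in, with the robot touching nothing.
It also fails if it takes over 48 s, if anything falls off the work surface, if the arm or the gripper's body presses on something with over 40 N, if the wrist force passes 120 N, or if a joint passes its speed limit or range.

## Working session

There is one attempt and no reset: what is moved stays moved. The work goes in short steps, Python scripts to look and compute and a tool call to move; the robot and the scene stay as the last step left them, time stands still between calls to the robot, and variables do not carry over. Pictures are saved under pics/ and viewed, at most 10 in all, crops included, and the job is handed in when it is done.

Besides the shell and the picture viewer there is one more tool, called after ">>>" by a JSON object that holds its "fn" and its "kwargs". send_rows: Moves the arm, as the interface text tells. Its arguments: {"type":"object","properties":{"moves":{"type":"array","items":{"type":"array","items":{"type":"number"}}},"newtons":{"type":"number"}},"required":["moves"]}

```bash
mkdir -p pics; cat > h.py <<'E'
import numpy as np, cv2
from workcell import arm
def grab(n,name=None):
    c=arm.get_calibration(n); p,d=arm.grab_frame(n)
    if name: cv2.imwrite('pics/'+name,p[:,:,::-1])
    return p,d,c
def pts(d,c):
    v,u=np.mgrid[:d.shape[0],:d.shape[1]]
    P=np.stack([(u-c['cx'])/c['fx']*d,-(v-c['cy'])/c['fy']*d,-d],-1)
    T=np.array(c['cam_to_world']); return P@T[:3,:3].T+T[:3,3]
E
python3 - <<'E'
from h import *
a=grab('scene','s1.png');b=grab('top','t1.png')
for x in(a,b):print({k:v for k,v in x[2].items()})
np.savez('t1.npz',p=b[0],d=b[1],P=pts(b[1],b[2]),sp=a[0],SP=pts(a[1],a[2]))
print(arm.state())
cv2.imwrite('pics/both.png',np.hstack([cv2.resize(a[0],(400,300)),cv2.resize(b[0],(400,300))])[:,:,::-1])
E
```

```text
{'fx': 533.647831951693, 'fy': 533.647831951693, 'cx': 269.29183886812683, 'cy': 208.4421614779442, 'cam_to_world': array([[ 0.77642507, -0.3621708 ,  0.51574841,  1.28610783],
       [ 0.63002787,  0.46572067, -0.62142509, -0.76377878],
       [-0.01513267,  0.80742589,  0.5897749 ,  0.80333999],
       [ 0.        ,  0.        ,  0.        ,  1.        ]])}
{'fx': 536.5873062288388, 'fy': 536.5873062288388, 'cx': 287.06751633892566, 'cy': 216.06843864910002, 'cam_to_world': array([[ 2.28822598e-02,  9.90818387e-01, -1.33249115e-01,
         3.97212184e-01],
       [-9.99738066e-01,  2.27378774e-02, -2.60533946e-03,
        -3.79726064e-03],
       [ 4.48383803e-04,  1.33273829e-01,  9.91079152e-01,
         1.61533828e+00],
       [ 0.00000000e+00,  0.00000000e+00,  0.00000000e+00,
         1.00000000e+00]])}
{'time_s': 0.1, 'joint_pos': array([-1.30088906,  0.38420581,  0.01636782,  1.37105024, -0.00631213,
        1.38817759, -0.04649695]), 'dq': array([-0.00106437, -0.00206969,  0.00017067, -0.00204694, -0.00077164,
       -0.00167476, -0.00110064]), 'joint_efforts': array([ 1.86620629e-03, -6.29134226e+01,  8.46624412e-01, -3.72756028e+01,
        1.66074402e-02,  1.03326017e-02,  3.82085864e-05]), 'ee_pos': array([0.20399555, 0.59029729, 0.23034601]), 'orientation': array([ 1.65601696e-01,  9.86192311e-01, -8.84833186e-04, -1.41984493e-04]), 'contact_force': array([0.28194068, 0.10708133, 0.63796164]), 'moment': array([ 0.01895276, -0.05294356, -0.01187619]), 'finger_force': 0.0, 'width': 0.08524572001810413}
```

View pics/t1.png

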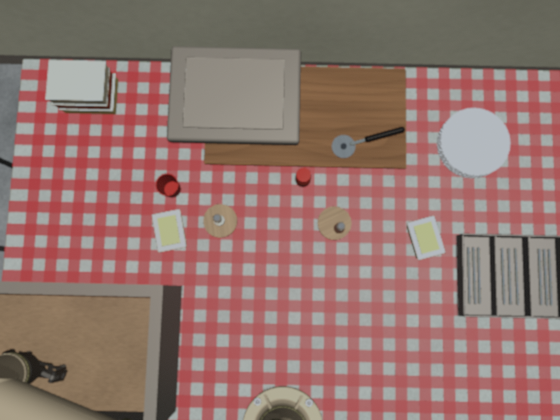

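View pics/s1.png

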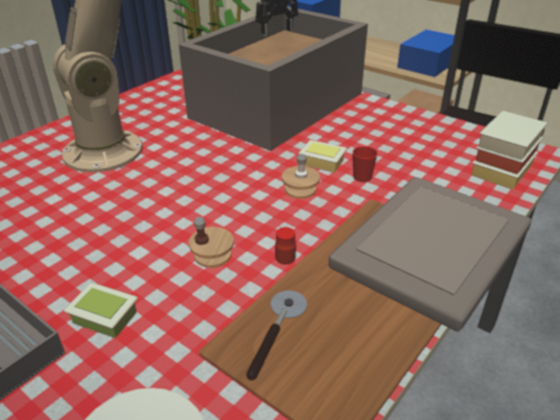

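The top view shows the pepper stand at about (335,223) with the pepper at (340,227), and the salt stand at (220,221). The hand starts over the grey bin at lower left.

```bash
python3 - <<'E'
from h import *
z=np.load('t1.npz');P=z['P']
def box(a,b,lo,hi,nm):
    Q=P[b-28:b+28,a-28:a+28].reshape(-1,3);Q=Q[(Q[:,2]>lo)&(Q[:,2]<hi)]
    print(nm,len(Q),np.median(Q,0).round(4),Q.min(0).round(3),Q.max(0).round(3),((Q.min(0)+Q.max(0))/2).round(4))
box(335,223,.035,.052,'pstand');box(335,223,.085,.13,'phead')
box(220,221,.035,.052,'sstand');box(220,221,.085,.13,'shead')
box(303,177,.05,.1,'jar')
Q=P[280:420,0:200].reshape(-1,3);print('bin',np.percentile(Q[:,2],[50,80,90,95]))
Q=P[283:300,20:170].reshape(-1,3);print('wall',np.percentile(Q[:,2],[5,50,95,100]))
Q=P[300:400,150:180].reshape(-1,3);print('wall',np.percentile(Q[:,2],[5,50,95,100]),Q[Q[:,2]>.1].min(0),Q[Q[:,2]>.1].max(0))
E
```

```text
pstand 775 [ 0.5951 -0.1354  0.0437] [ 0.541 -0.189  0.035] [ 0.64  -0.091  0.052] [ 0.5908 -0.1401  0.0437]
phead 63 [ 0.575  -0.1531  0.1035] [ 0.564 -0.166  0.09 ] [ 0.587 -0.142  0.11 ] [ 0.5758 -0.1538  0.1002]
sstand 787 [0.5883 0.1943 0.044 ] [0.541 0.147 0.035] [0.641 0.246 0.052] [0.5913 0.1969 0.0435]
shead 62 [0.5898 0.1987 0.1031] [0.579 0.188 0.09 ] [0.602 0.211 0.11 ] [0.5905 0.1996 0.0999]
jar 183 [ 0.7244 -0.044   0.0734] [ 0.706 -0.064  0.051] [ 0.749 -0.026  0.085] [ 0.7273 -0.0451  0.0678]
bin [0.17522713 0.25026704 0.61411692 0.65125735]
wall [0.00467396 0.24738975 0.25348882 1.61533828]
wall [0.01263592 0.19219246 0.25219025 1.61533828] [ 0.09147926 -0.00379726  0.10012295] [0.39721218 0.36013269 1.61533828]
```

>>> {"fn": "send_rows", "kwargs": {"moves": [[0,0,30,0,0,0,24],[0,0,30,0,0,0,24],[0,0,30,0,0,0,24],[10,-20,5,0,0,-4,24],[13,-30,0,0,0,-5,24]]}}

```text
time_s: 0.6
ee_pos: [0.2262, 0.5417, 0.3268]
orientation: [0.242, 0.97, 0.001, -0.0]
contact_force: [-0.1, 0.1, -0.1]
width: 0.0205
finger_force: 0.0
```

>>> {"fn": "send_rows", "kwargs": {"moves": [[13,-30,0,0,0,-5,24],[13,-30,0,0,0,-5,24],[13,-30,0,0,0,-5,24],[13,-30,0,0,0,-5,24],[13,-30,0,0,0,-5,24]]}}

```text
time_s: 1.1
ee_pos: [0.2924, 0.3892, 0.3259]
orientation: [0.448, 0.894, -0.0, -0.0]
contact_force: [0.7, 0.6, 0.0]
width: 0.0206
finger_force: 0.0
```

```bash
python3 -c "
from h import *
s=arm.state();print(s['joint_pos'],s['ee_pos'],s['orientation'])"
```

```text
[-1.15658397  0.04997037  0.17320434  1.56865326 -0.0087737   1.52440675
 -0.34219491] [0.29241388 0.38921326 0.32590142] [ 4.48339001e-01  8.93863533e-01 -3.32642096e-04 -1.19406936e-04]
```

>>> {"fn": "send_rows", "kwargs": {"moves": [[13,-30,0,0,0,-5,24],[13,-30,0,0,0,-5,24],[13,-30,0,0,0,-5,24],[13,-30,0,0,0,-5,24],[13,-30,0,0,0,-5,24]]}}

```text
time_s: 1.6
ee_pos: [0.3573, 0.2392, 0.326]
orientation: [0.631, 0.776, -0.0, -0.0]
contact_force: [1.5, -0.2, -0.2]
width: 0.0205
finger_force: 0.0
```

>>> {"fn": "send_rows", "kwargs": {"moves": [[13,-30,0,0,0,-5,24],[13,-30,0,0,0,-5,24],[13,-30,0,0,0,-5,24],[13,-30,0,0,0,-5,24],[13,-30,0,0,0,-5,24]]}}

```text
time_s: 2.1
ee_pos: [0.4222, 0.0893, 0.3261]
orientation: [0.784, 0.621, -0.0, -0.0]
contact_force: [0.6, 0.5, 0.5]
width: 0.0205
finger_force: 0.0
```

>>> {"fn": "send_rows", "kwargs": {"moves": [[13,-30,0,0,0,-5,24],[13,-30,0,0,0,-5,24],[13,-30,0,0,0,-5,24],[0,0,0,0,0,0,24],[0,0,0,0,0,0,24]]}}

```text
time_s: 2.6
ee_pos: [0.4609, 0.0003, 0.326]
orientation: [0.858, 0.514, -0.0, -0.0]
contact_force: [-0.5, 0.0, -0.4]
width: 0.0206
finger_force: 0.0
```

```bash
python3 - <<'E'
from h import *
s=arm.state();print(s['time_s'],s['joint_pos'],s['ee_pos'],s['orientation'])
p,d,c=grab('wrist','w1.png');P=pts(d,c);np.savez('w1.npz',p=p,P=P)
print(c)
E
```

```text
2.6 [-0.7136792  -0.03167688  0.63410625  1.64320298  0.01869759  1.52472612
 -0.57159523] [4.60946558e-01 2.89998779e-04 3.25965503e-01] [ 8.57736931e-01  5.14088701e-01 -3.41815921e-04 -2.18196410e-04]
{'fx': 305.55324592776424, 'fy': 305.55324592776424, 'cx': 278.07360610793415, 'cy': 206.21432221864046, 'cam_to_world': array([[ 0.8814991 ,  0.44615775,  0.15460466,  0.50171927],
       [-0.47218333,  0.83394171,  0.28562934,  0.07347231],
       [-0.00149553, -0.32478375,  0.94578712,  0.46842303],
       [ 0.        ,  0.        ,  0.        ,  1.        ]])}
```

View pics/w1.png

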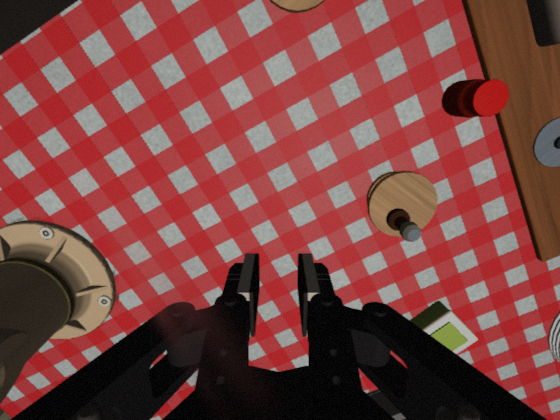

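The wrist view shows the pepper head at (411,231) on its stand at (402,204), the fingers at the bottom and nothing in the way. I'll move behind the pepper.

>>> {"fn": "send_rows", "kwargs": {"moves": [[9,-24,0,0,0,-3,24],[9,-24,0,0,0,-3,24],[9,-24,0,0,0,-3,24],[9,-24,-10,0,0,-3,24],[9,-24,-20,0,0,-3,24]]}}

```text
time_s: 3.15
ee_pos: [0.5074, -0.1184, 0.297]
orientation: [0.917, 0.399, 0.001, 0.0]
contact_force: [0.7, -0.3, -1.0]
width: 0.0202
finger_force: 0.0
```

>>> {"fn": "send_rows", "kwargs": {"moves": [[9,-24,-20,0,0,-3,24],[9,-24,-30,0,0,-3,24],[9,-22,-30,0,0,0,24],[0,0,-20,0,0,0,24],[0,0,0,0,0,0,24]]}}

```text
time_s: 3.65
ee_pos: [0.5317, -0.1874, 0.1929]
orientation: [0.937, 0.35, -0.003, -0.002]
contact_force: [-0.2, 0.2, 0.1]
width: 0.0205
finger_force: 0.0
```

```bash
cat > m.py <<'E'
from h import *
import sys
s=arm.state();print(s['time_s'],s['ee_pos'].round(4),s['orientation'].round(3),s['contact_force'].round(2))
def circ(u,v,c,z,R=None):
    T=np.array(c['cam_to_world']);r=np.stack([(u-c['cx'])/c['fx'],-(v-c['cy'])/c['fy'],-np.ones(len(u))],-1)@T[:3,:3].T
    return T[:3,3]+r*((z-T[2,3])/r[:,2])[:,None]
p,d,c=grab('wrist',sys.argv[1]);P=pts(d,c)
n=np.hypot(P[...,0]-.59,P[...,1]+.139)<.075
def rep(nm,m):
    m=cv2.morphologyEx(m.astype(np.uint8),cv2.MORPH_OPEN,np.ones((3,3)))>0
    Q=P[m]
    if len(Q)<5: print(nm,'none');return
    print(nm,len(Q),'min',Q.min(0).round(4),'max',Q.max(0).round(4))
    cn=max(cv2.findContours(m.astype(np.uint8),0,2)[0],key=cv2.contourArea)[:,0]
    (x,y),r=cv2.minEnclosingCircle(cn.astype(np.float32));print('  px',round(x),round(y),round(r))
    # circle fit to points' outline (hull) in xy
    h=cv2.convexHull((Q[:,:2]*1000).astype(np.float32));(x,y),r=cv2.minEnclosingCircle(h);print('  enclosing',round(x,1),round(y,1),'r',round(r,1))
rep('stand',n&(P[...,2]>.0415)&(P[...,2]<.048))
rep('foot',n&(P[...,2]>.0505)&(P[...,2]<.06))
rep('head',n&(P[...,2]>.086)&(P[...,2]<.112))
E
python3 m.py w2.png
```

```text
3.65 [ 0.5317 -0.1874  0.1929] [ 0.937  0.35  -0.003 -0.002] [-0.18  0.21  0.13]
stand 8788 min [ 0.545  -0.1897  0.0419] max [ 0.6443 -0.0903  0.0477]
  px 284 104 58
  enclosing 594.6 -139.8 r 49.9
foot 247 min [ 0.5691 -0.1633  0.0517] max [ 0.5944 -0.138   0.0599]
  px 284 130 17
  enclosing 580.6 -152.2 r 15.2
head 848 min [ 0.5665 -0.1652  0.0906] max [ 0.5911 -0.1412  0.1084]
  px 284 137 17
  enclosing 578.8 -153.3 r 12.4
```

View pics/w2.png

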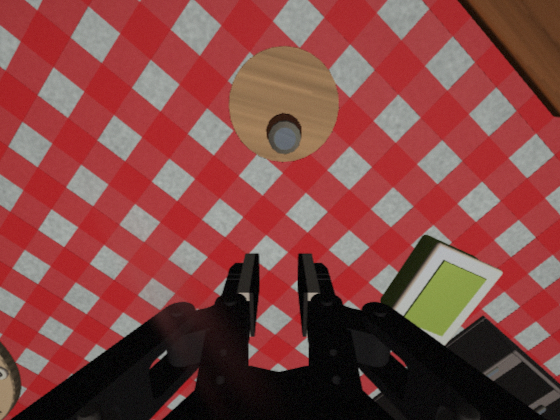

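The wrist view shows the stand centred at (284,104), the pepper head at (284,137) almost in line with the fingers, and the pesto tub clear. The push needed is about 21 mm at 41°, which is the tool's x direction.

>>> {"fn": "send_rows", "kwargs": {"moves": [[3,-3,-35,0,0,0,24],[0,0,-35,0,0,0,24],[0,0,-35,0,0,0,24],[0,0,-25,0,0,0,24],[0,0,-10,0,0,0,24]]}}

```text
time_s: 4.2
ee_pos: [0.5362, -0.19, 0.0553]
orientation: [0.936, 0.351, -0.0, -0.001]
contact_force: [-0.5, 0.1, 0.7]
width: 0.0206
finger_force: 0.0
```

```bash
python3 m.py w3.png
```

```text
4.2 [ 0.5362 -0.19    0.0553] [ 0.936  0.351 -0.    -0.001] [-0.46  0.13  0.71]
stand 29712 min [ 0.5453 -0.1891  0.0422] max [ 0.6441 -0.0899  0.0476]
  px 277 105 108
  enclosing 594.7 -139.7 r 50.1
foot 1121 min [ 0.568  -0.1663  0.0511] max [ 0.5948 -0.1377  0.06  ]
  px 277 162 33
  enclosing 579.3 -153.3 r 15.7
head 9066 min [ 0.5158 -0.2119  0.0861] max [ 0.5914 -0.1409  0.112 ]
  px 276 186 38
  enclosing 553.6 -172.0 r 44.1
```

View pics/w3.png

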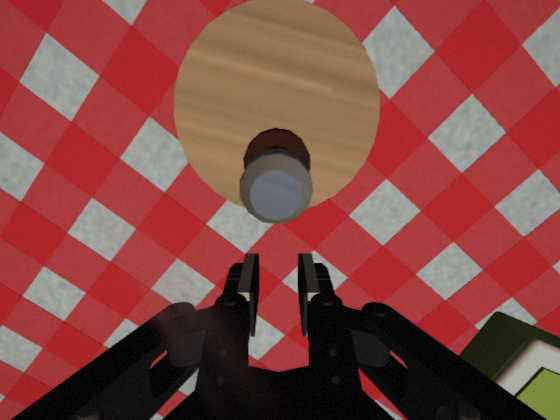

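The pepper is at (277,165), centred between the fingertips (midpoint u≈279). I'll lower the last few millimetres and approach.

>>> {"fn": "send_rows", "kwargs": {"moves": [[4,3,-2,0,0,0,24],[4,4,-2,0,0,0,24],[4,3,0,0,0,0,24],[4,4,0,0,0,0,24],[3,3,0,0,0,0,24]]}}

```text
time_s: 4.75
ee_pos: [0.556, -0.1747, 0.0528]
orientation: [0.937, 0.35, 0.0, 0.0]
contact_force: [-0.2, 0.5, -0.1]
width: 0.02
finger_force: 0.0
```

```bash
sed -i "s/m=cv2.morph/m=m\&(np.mgrid[:420,:560][0]<248);m=cv2.morph/" m.py; python3 m.py w4.png
```

```text
4.75 [ 0.556  -0.1747  0.0528] [0.937 0.35  0.    0.   ] [-0.17  0.54 -0.1 ]
stand 26284 min [ 0.5449 -0.1893  0.0423] max [ 0.6443 -0.0899  0.048 ]
  px 273 159 99
  enclosing 594.6 -139.6 r 49.9
foot 1485 min [ 0.5653 -0.1682  0.0506] max [ 0.5951 -0.1375  0.06  ]
  px 274 213 32
  enclosing 579.4 -153.1 r 15.7
head 1591 min [ 0.5733 -0.1608  0.087 ] max [ 0.5916 -0.1408  0.1076]
  px 272 244 32
  enclosing 581.0 -151.5 r 12.0
```

View pics/w4.png

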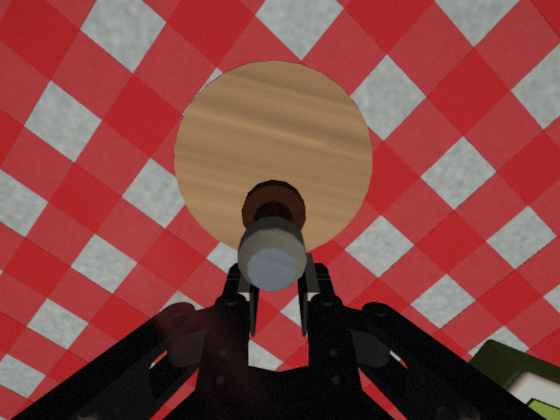

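The foot at (274,213) is about 30 mm ahead of the TCP and slightly left of the finger midline. I'll correct sideways, lower 2 mm, then push slowly.

>>> {"fn": "send_rows", "kwargs": {"moves": [[-1,1.5,-1,0,0,0,24],[0,0,-1,0,0,0,24],[1.5,1.3,0,0,0,0,24],[1.5,1.3,0,0,0,0,24],[0.8,0.7,0,0,0,0,24]]}}

```text
time_s: 5.3
ee_pos: [0.5581, -0.1704, 0.0503]
orientation: [0.937, 0.35, 0.0, -0.0]
contact_force: [-0.7, -0.0, -0.4]
width: 0.0202
finger_force: 0.0
```

>>> {"fn": "send_rows", "kwargs": {"moves": [[0.8,0.7,0,0,0,0,24],[0.8,0.7,0,0,0,0,24],[0.8,0.7,0,0,0,0,24],[0.8,0.7,0,0,0,0,24],[0.8,0.7,0,0,0,0,24]]}}

```text
time_s: 5.8
ee_pos: [0.5618, -0.1671, 0.0502]
orientation: [0.937, 0.35, -0.0, -0.0]
contact_force: [-1.1, -0.7, -0.7]
width: 0.0204
finger_force: 0.3
```

```bash
python3 m.py w5.png
```

```text
5.8 [ 0.5618 -0.1671  0.0502] [ 0.937  0.35  -0.    -0.   ] [-1.06 -0.67 -0.71]
stand 24549 min [ 0.5458 -0.189   0.042 ] max [ 0.6443 -0.0898  0.048 ]
  px 277 178 99
  enclosing 594.5 -139.4 r 50.0
foot 1526 min [ 0.5656 -0.1681  0.0506] max [ 0.5959 -0.1367  0.06  ]
  px 278 231 32
  enclosing 580.3 -152.6 r 15.9
head 253 min [ 0.5824 -0.1523  0.0872] max [ 0.5925 -0.1409  0.0956]
  px 280 245 18
  enclosing 587.3 -146.7 r 7.4
```

>>> {"fn": "send_rows", "kwargs": {"moves": [[0.75,0.7,0,0,0,0,24],[0.75,0.7,0,0,0,0,24],[0.75,0.7,0,0,0,0,24],[0.75,0.7,0,0,0,0,24],[0.75,0.7,0,0,0,0,24]]}}

```text
time_s: 6.35
ee_pos: [0.5658, -0.1634, 0.0503]
orientation: [0.937, 0.35, 0.0, -0.0]
contact_force: [-0.7, -0.8, -0.4]
width: 0.0204
finger_force: 0.3
```

>>> {"fn": "send_rows", "kwargs": {"moves": [[0.75,0.7,0,0,0,0,24],[0.75,0.7,0,0,0,0,24],[0.75,0.7,0,0,0,0,24],[0.75,0.7,0,0,0,0,24],[0.75,0.7,0,0,0,0,24]]}}

```text
time_s: 6.85
ee_pos: [0.5695, -0.16, 0.0503]
orientation: [0.937, 0.35, 0.0, -0.0]
contact_force: [-0.9, -1.0, -0.7]
width: 0.0203
finger_force: 0.3
```

```bash
python3 m.py w6.png
```

```text
6.85 [ 0.5695 -0.16    0.0503] [ 0.937  0.35   0.    -0.   ] [-0.86 -1.02 -0.74]
stand 20271 min [ 0.5489 -0.1872  0.0423] max [ 0.6443 -0.0897  0.048 ]
  px 278 198 97
  enclosing 594.8 -139.4 r 49.8
foot 1543 min [ 0.573  -0.1608  0.0505] max [ 0.6036 -0.1296  0.06  ]
  px 278 231 32
  enclosing 588.1 -145.6 r 16.0
head 255 min [ 0.5904 -0.145   0.0871] max [ 0.6002 -0.1338  0.0955]
  px 275 244 16
  enclosing 595.2 -139.3 r 7.3
```

View pics/w6.png

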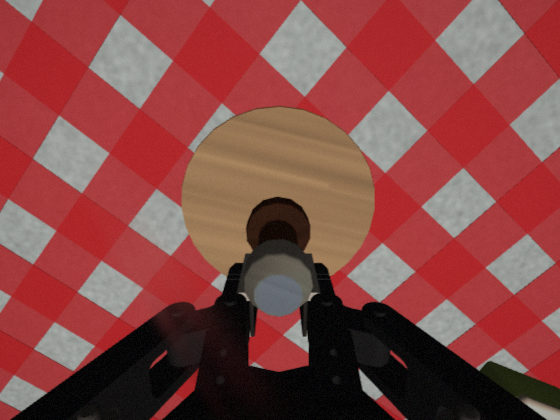

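Upright, the stand hasn't moved, and the foot at (278,231) needs about 9 mm more.

>>> {"fn": "send_rows", "kwargs": {"moves": [[0.75,0.7,0,0,0,0,24],[0.75,0.7,0,0,0,0,24],[0.75,0.7,0,0,0,0,24],[0.75,0.7,0,0,0,0,24],[0.75,0.7,0,0,0,0,24]]}}

```text
time_s: 7.4
ee_pos: [0.5733, -0.1564, 0.0503]
orientation: [0.937, 0.35, 0.0, -0.0]
contact_force: [-0.3, 0.2, 0.0]
width: 0.0203
finger_force: 0.3
```

>>> {"fn": "send_rows", "kwargs": {"moves": [[0.75,0.7,0,0,0,0,24],[0.75,0.7,0,0,0,0,24],[0.5,0.4,0,0,0,0,24],[0.3,0.3,0,0,0,0,24],[0,0,0,0,0,0,24]]}}

```text
time_s: 7.9
ee_pos: [0.5756, -0.1544, 0.0503]
orientation: [0.937, 0.35, 0.0, -0.0]
contact_force: [-0.9, -0.2, -0.4]
width: 0.0205
finger_force: 0.2
```

```bash
python3 m.py w7.png
```

```text
7.9 [ 0.5756 -0.1544  0.0503] [ 0.937  0.35   0.    -0.   ] [-0.92 -0.15 -0.39]
stand 16866 min [ 0.5531 -0.1846  0.0416] max [ 0.6443 -0.0897  0.0479]
  px 278 213 95
  enclosing 595.3 -138.9 r 50.0
foot 1556 min [ 0.5796 -0.1551  0.0506] max [ 0.6097 -0.1241  0.06  ]
  px 278 231 32
  enclosing 594.1 -140.0 r 16.0
head 262 min [ 0.5962 -0.1392  0.0876] max [ 0.6064 -0.1281  0.0967]
  px 278 246 20
  enclosing 601.3 -133.6 r 7.4
```

Within about 1 mm. I'll back straight off, raise the hand and check.

>>> {"fn": "send_rows", "kwargs": {"moves": [[-0.8,-0.7,0,0,0,0,24],[-2,-1.7,0,0,0,0,24],[-6,-5.2,0,0,0,0,24],[-10,-8.6,0,0,0,0,24],[-15,-13,0,0,0,0,24]]}}

```text
time_s: 8.45
ee_pos: [0.5409, -0.1841, 0.0502]
orientation: [0.937, 0.35, 0.0, 0.0]
contact_force: [-0.4, 0.2, 0.0]
width: 0.0207
finger_force: 0.0
```

>>> {"fn": "send_rows", "kwargs": {"moves": [[-15,-13,0,0,0,0,24],[-5,-4,20,0,0,0,24],[0,0,40,0,0,0,24],[0,0,40,0,0,0,24],[0,0,40,0,0,0,24]]}}

```text
time_s: 8.95
ee_pos: [0.5197, -0.2023, 0.1916]
orientation: [0.937, 0.348, -0.0, -0.0]
contact_force: [2.0, -0.1, 0.1]
width: 0.0205
finger_force: 0.0
```

```bash
python3 m.py w8.png; python3 - <<'E'
from h import *
a=grab('top');P=pts(a[1],a[2])
def box(a,b,lo,hi,nm):
    Q=P[b-28:b+28,a-28:a+28].reshape(-1,3);Q=Q[(Q[:,2]>lo)&(Q[:,2]<hi)]
    print(nm,len(Q),((Q.min(0)+Q.max(0))/2).round(4))
box(335,223,.035,.052,'pstand');box(335,223,.085,.112,'phead')
E
```

```text
8.95 [ 0.5197 -0.2023  0.1916] [ 0.937  0.348 -0.    -0.   ] [ 1.99 -0.11  0.1 ]
stand 9481 min [ 0.5451 -0.1895  0.0423] max [ 0.6441 -0.0904  0.0479]
  px 279 82 61
  enclosing 594.4 -139.7 r 50.0
foot 129 min [ 0.5781 -0.1559  0.0548] max [ 0.5974 -0.1373  0.0593]
  px 280 96 15
  enclosing 587.8 -146.3 r 12.6
head 989 min [ 0.5816 -0.1523  0.0981] max [ 0.6058 -0.1282  0.1094]
  px 278 83 18
  enclosing 593.6 -140.3 r 12.3
pstand 774 [ 0.5917 -0.1399  0.0436]
phead 62 [ 0.5899 -0.1395  0.0985]
```

View pics/w8.png

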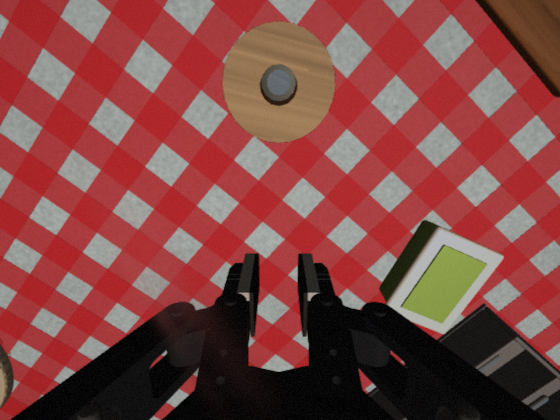

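The pepper stands upright at (279,84) on the stand centred at (279,82). Both views put it within about 1–2 mm of centre, and the hand is clear.

```bash
python3 -c "
from workcell import arm
print(arm.sign_off())"
```

```text
the job is handed in; nothing more can be done
None
```

The pepper shaker stands upright within about 1–2 mm of the middle of its stand; it was only pushed, never gripped or lifted, its stand has not moved, the hand is clear, and the job was handed in at about 9 s.

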